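# Load the carved rosettes and hold up the tray

## Task

Lay the two large round carved rosettes that lie on the bench flat in the carrying tray, carved face up, one in each of its two bays, and let go of them. Then take the tray by its upright wooden handle, lift it until it hangs at least 10 cm clear of the bench, and keep it level and still with both rosettes lying in it: finish while holding it there, do not put it down. Leave the square blank, the small plug, the gouge and the mallet where they are.

Things in the scene. Friction and masses are not known exactly. Their poses are not given: they have to be found in the camera images.
- tray: Loose wooden carrying tray, 240 (its x) by 150 mm (its y), 0.35 to 0.55 kg, balanced. Floor 8 mm thick; rim 6 mm wide, its top 18 mm above the tray's underside. A ridge 16 mm thick, as high as the rim, runs along the tray's y through the middle and parts two equal bays; on its middle stands the upright handle. Origin: centre of the underside (z = 0 on the bench); z up.
- tray_grip (a point): Point in the middle of the tray's handle, an upright board 16 mm thick (tray x) and 56 mm wide (tray y), its top 82 mm above the tray's underside. The point lies 64 mm above the underside; pinch there with the fingers closing along the tray's x. Axes as the tray's.
- tray_bay0 (a point): Point on the floor of the bay on the tray's +x side, 62 mm from the handle's middle, 8 mm above the tray's underside. The bay is 106 mm (tray x) by 138 mm (tray y) inside; this point is about its centre.
- tray_bay1 (a point): The same point of the equal bay on the tray's -x side.
- rosette_a: Loose round wooden rosette, 48 mm in diameter, edge 8 mm thick, eight carved petals and a round boss rising 1.5 to 2.5 mm above its upper face; about 20 g. Lies flat on the bench, carved face up. Origin: centre of the underside; z out of the carved face.
- rosette_b: A second rosette, the same as rosette_a.
- blank: Loose plain square wooden blank, 46 by 46 by 8 mm, lying among the rosettes; not to be moved. Origin: centre of the underside.
- plug: Loose small plain round wooden plug, 28 mm in diameter, 12 mm high, lying among the rosettes; not to be moved. Origin: centre of the underside.
- gouge: Loose carving gouge with a wooden handle, 250 mm long (its x), 23 mm thick, lying on the bench beyond the rosettes; not to be moved. Origin: under its middle.
- mallet: Loose wooden mallet lying on the bench to the right of the rosettes: head 70 by 110 by 65 mm, whole length about 265 mm (its x); not to be moved. Origin: at bench height, under the handle near its middle.

How it is judged:
By the outcome, as a careful person would: the job done as asked, in the order asked, and still so for the second after the job is handed in, while the arm keeps its last pose, push and grip.
It also fails if it takes over 66 s, if anything falls off the work surface, if the arm or the gripper's body presses on something with over 40 N, if the wrist force passes 120 N, or if a joint passes its speed limit or range.

## Robot

A 7-joint arm with a two-finger parallel gripper is mounted at the origin on the work surface. World frame = base frame: x ahead of the robot, y to its left, z up, the work surface at z = 0. Lengths are in mm, angles in rad, forces in N, time in s.
With the tool pointing down it reaches from about 400 to 850 mm from the base axis. Payload 10.4 kg.
Tool frame: the origin (TCP) lies on the centre line of the jaws, within the pads' length; the fingertips stand 11 mm ahead of it and the grasp point (between the pads) lies 8 mm behind it; z points along the fingers, y is the direction in which the jaws open and shut (so a half turn about z gives the same grasp; the last joint's range is limited). The gripper opens to 87 mm and grips with 3 to 60 N. Pads are 19 mm wide; open, the fingers measure 117 mm over their backs; the gripper's body (75 mm by 190 mm) begins 51 mm behind the grasp point.
Start: joints at [1.295, 0.332, -0.065, 1.46, 0.022, 1.35, -0.088], TCP at [156.343, -605.151, 233.576] pointing down, gripper open.
Joint ranges: [-2.6, 2.6], [-0.5, 2.12], [-1.47, 1.34], [0.16, 2.42], [-1.27, 4.41], [0.06, 2.06], [-2.6, 2.6]. Speed limits (rad/s): [2.22, 2.22, 2.79, 2.79, 3.14, 3.14, 3.14].

## Interface

Orientations are given as a 3x3 rotation matrix whose columns are the frame's x, y, z axes.
In Python, from workcell import bot gives the robot as it stands. The module is installed in compiled form; this text tells all that it offers.
- The arm moves only by the tool send_rows, never from a script. Its argument "targets" is a list of rows, each an object of numbers: "dx", "dy", "dz": the shift along the tool's x, y, z in m; "twist": the turn about the tool's z in rad; "claw": the opening in per cent of the stroke, from 0 (shut) to 100 (fully open). In form: [{"dx": .., "dy": .., "dz": .., "twist": .., "claw": ..}, ...]. A call has 1 to 8 rows; each row is the pose to reach, as a shift and turn from the pose measured when the call began, along the tool's axes at that moment; what a row does not reach only later rows make up. A row lasts 1/8 s, in which the tool goes at most 62.5 mm and 10.7 degrees, less where a joint would pass 70% of its speed; a pose out of reach is approached as far as the arm can. A call with a gripper value outside its range is refused whole. The fingers move at their own pace and stop on an object; "grip_force" is the grip in N (left out, the last holds). Time passes only in rows, so rows that repeat a pose let the fingers close. It gives the time, the measured TCP pose, the force and the opening at its end, in the units of the state.
- bot.sense(): the state, without advancing time (a new reading comes with each control period).
- bot.snapshot(name): name is "scene" or "side" or "wrist"; returns the picture (480x640x3 uint8, blue, green, red); there is no depth.
- bot.camera_info(name): a dict with "fov_y" (degrees; the focal length in pixels is half the picture's height over the tangent of half this angle, whatever the lens; pixels are square), "cx", "cy" (the principal point, pixels), "D" ([k1, k2, p1, p2, k3] as OpenCV has them; the pictures are not rectified), "origin" and "orientation" of the camera in the world. Camera axes: x right, y down, z forward; pixel columns grow to the right and rows downward; lengths in mm; the calibration is good to about 2 mm. A picture is of the moment at which its call begins: read the wrist's pose just before it. camera_info takes no time and is no camera call; for the wrist camera it gives the pose at the moment of the call.
- bot.job_done(): hands the job in, once; it reports no verdict.
Trained networks look in the newest picture that a camera, given by its name, has taken for a name from the list of things; names that differ only in an ending like _2 or _b are one class to them, and where a whole thing is asked for, a point or a joint stands for the part that bears it (a point fixed in the world has none). Each returns a list of dicts, best first, with "score" (0 to 1); they miss things now and then, are a little off and sometimes report something else, mostly with a low value. They report only what shows in the picture. A call takes as long as a camera call.
- bot.look_for(name, camera): "bbox" ([left, top, right, bottom] in pixels, round what is visible of it).
The state is a dict: "t": time; "joints": joint angles; "joint_vel": joint speeds; "effort": joint torques, N m; "position": TCP position; "orientation": TCP orientation; "wrist_force": force on the tool from outside, world axes, zero at the start; "wrist_torque": the same for the moment, N m; "grip_width": finger opening in mm.
Only numpy, scipy, OpenCV 4.12 (cv2) and the standard library are available. Lean on these libraries where they do the work, as an engineer would, in place of code of your own. Each camera call takes 0.05 s, during which the arm holds its last target.

## Working session

There is one attempt and no reset: what is moved stays moved. The work goes in short steps, Python scripts to look and compute and a tool call to move; the robot and the scene stay as the last step left them, time stands still between calls to the robot, and variables do not carry over. Pictures are saved under pics/ and viewed, and the job is handed in when it is done.

Besides the shell and the picture viewer there is one more tool, called after "Emit:" in YAML: its name, and indented under it one key for each argument. send_rows: Moves the arm, as the interface text tells. Its arguments: {"type":"object","properties":{"targets":{"type":"array"},"grip_force":{"type":"number"}},"required":["targets"]}

```bash
mkdir -p pics; python3 - <<'E'
from workcell import bot
import cv2, json
s=bot.sense();print({k:(v if not hasattr(v,'tolist') else v.tolist()) for k,v in s.items() if k in('t','position','orientation','grip_width','wrist_force')})
for c in('scene','side','wrist'):
    print(c,bot.camera_info(c))
    im=bot.snapshot(c);cv2.imwrite(f'pics/{c}0.png',im)
    for n in ('rosette_a','tray','tray_grip','blank','plug'):
        if c!='wrist': print(n,[(round(d['score'],2),[round(x) for x in d['bbox']]) for d in bot.look_for(n,c)][:5])
print(bot.sense()['t'])
E
```

```text
{'t': 0.0, 'position': [156.24305109141963, -604.7586186521855, 232.75267693831842], 'orientation': [[0.968190261383345, 0.2502148018101904, -0.00041317978798904333], [0.25021513705359744, -0.9681892770843389, 0.0013816396616222642], [-5.43295461330432e-05, -0.0014410739024031376, -0.9999989601766133]], 'wrist_force': [0.7694186792754164, 0.8865187256810574, -0.8015306334389158], 'grip_width': 86.9458045707939}
scene {'fov_y': 49.038621684131314, 'cx': 330.01244316707727, 'cy': 247.67280060127024, 'D': array([-0.06467365,  0.        ,  0.        ,  0.        ,  0.        ]), 'origin': array([1264.65629283, -127.37935011, 1077.89010466]), 'orientation': array([[ 0.01247254,  0.8427736 , -0.53812368],
       [ 0.99986552, -0.00478114,  0.01568681],
       [ 0.01064758, -0.53824697, -0.8427199 ]])}
rosette_a [(0.69, [283, 200, 306, 218]), (0.62, [273, 252, 291, 271])]
tray [(0.87, [431, 189, 499, 279])]
tray_grip [(0.65, [435, 192, 502, 280])]
blank [(0.76, [337, 237, 360, 260])]
plug []
side {'fov_y': 57.44147745119377, 'cx': 319.1832982312488, 'cy': 235.8712254323866, 'D': array([-0.0
[... 265 characters left out ...]
54, -0.60497075]])}
rosette_a [(0.87, [390, 231, 414, 251]), (0.5, [326, 223, 348, 235])]
tray [(0.85, [234, 353, 426, 480])]
tray_grip [(0.87, [230, 355, 433, 479])]
blank [(0.72, [325, 266, 353, 291]), (0.46, [401, 272, 414, 282])]
plug [(0.54, [400, 271, 416, 280])]
wrist {'fov_y': 68.75459828369576, 'cx': 316.0616967725754, 'cy': 240.02372512322137, 'D': array([-0.07057043,  0.        ,  0.        ,  0.        ,  0.        ]), 'origin': array([ 221.66482942, -587.07239749,  384.41567755]), 'orientation': array([[ 2.49412480e-01, -9.38657515e-01, -2.38150132e-01],
       [-9.68397325e-01, -2.41704160e-01, -6.15282118e-02],
       [ 1.92040863e-04,  2.45969854e-01, -9.69277460e-01]])}
0.65
```

View pics/scene0.png

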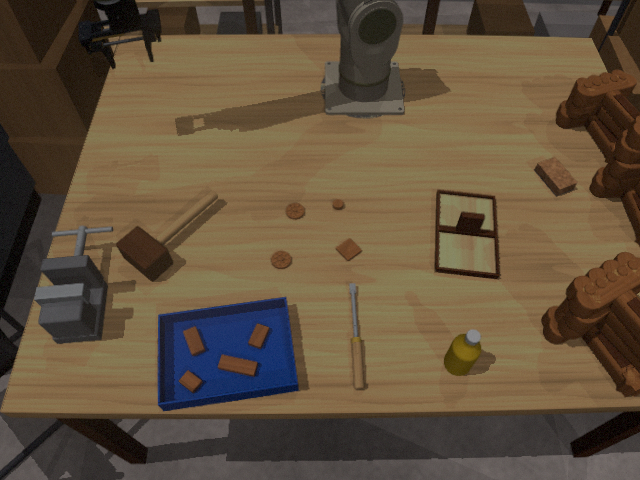

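View pics/side0.png

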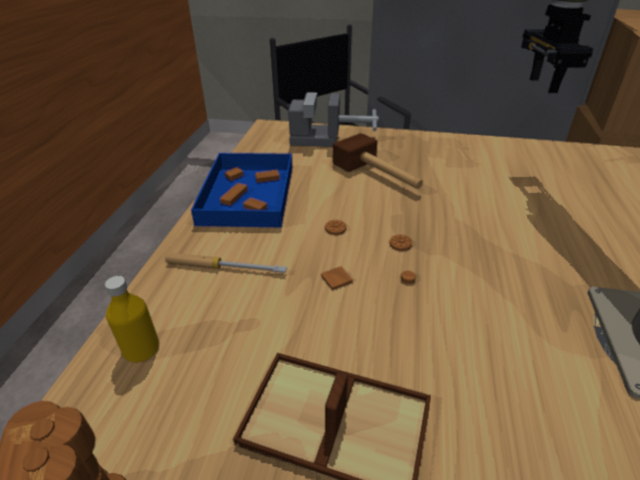

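```bash
cat > h.py <<'E'
from workcell import bot
import numpy as np, cv2
def cam(name):
    i=bot.camera_info(name);f=240/np.tan(np.radians(i['fov_y'])/2)
    return np.array([[f,0,i['cx']],[0,f,i['cy']],[0,0,1]]),np.array(i['D']),np.array(i['origin']),np.array(i['orientation'])
def p2w(c,pts,z):
    K,D,o,R=c
    p=cv2.undistortPoints(np.array(pts,float).reshape(-1,1,2),K,D).reshape(-1,2)
    r=np.c_[p,np.ones(len(p))]@R.T
    return o+r*((z-o[2])/r[:,2])[:,None]
def w2p(c,P):
    K,D,o,R=c
    return cv2.projectPoints((np.array(P,float).reshape(-1,3)-o)@R,np.zeros(3),np.zeros(3),K,D)[0].reshape(-1,2)
E
python3 - <<'E'
from h import *
np.set_printoptions(precision=1,suppress=True)
c=cam('scene');print(p2w(c,[[294.5,209],[282,261.5],[348.5,248.5]],6))
c=cam('side');print(p2w(c,[[402,241],[337,229],[339,278.5],[408,275.5]],6))
E
```

```text
[[ 463.3 -196.     6. ]
 [ 618.5 -222.     6. ]
 [ 582.8  -62.8    6. ]]
[[ 464.2 -196.2    6. ]
 [ 606.6 -214.     6. ]
 [ 577.7  -57.     6. ]
 [ 448.3  -89.2    6. ]]
```

The scene view shows rosettes at about (295,211) and (282,260), the plug at (338,204), the blank at (348,249) and the tray around (467,233), with its handle at (470,222). Next I'll measure more finely.

```bash
python3 - <<'E'
import cv2
a=cv2.imread('pics/scene0.png');b=cv2.imread('pics/side0.png')
x=cv2.resize(a[190:280,262:362],(800,600)[:2] and (667,600),interpolation=cv2.INTER_CUBIC);cv2.imwrite('pics/c1.png',x)
x=cv2.resize(a[180:285,425:510],None,fx=5.7,fy=5.7,interpolation=cv2.INTER_CUBIC);cv2.imwrite('pics/c2.png',x)
x=cv2.resize(b[345:480,230:440],None,fx=3.8,fy=3.8,interpolation=cv2.INTER_CUBIC);cv2.imwrite('pics/c3.png',x)
E
```

```text
(no output)
```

View pics/c1.png

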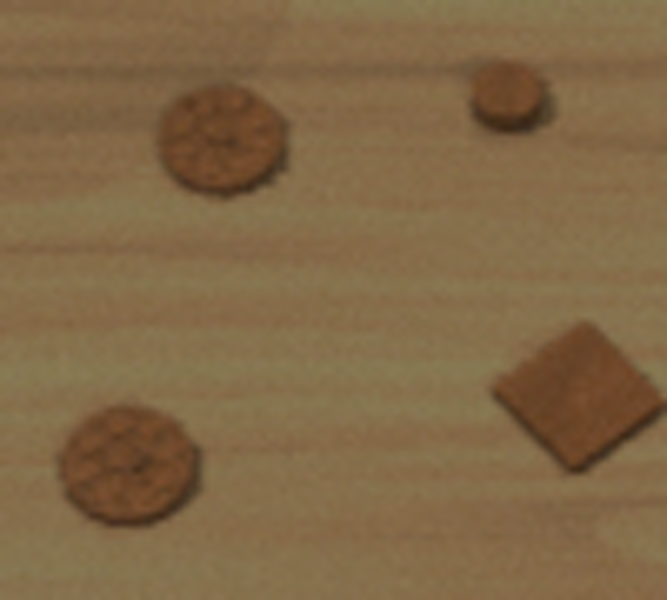

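View pics/c2.png

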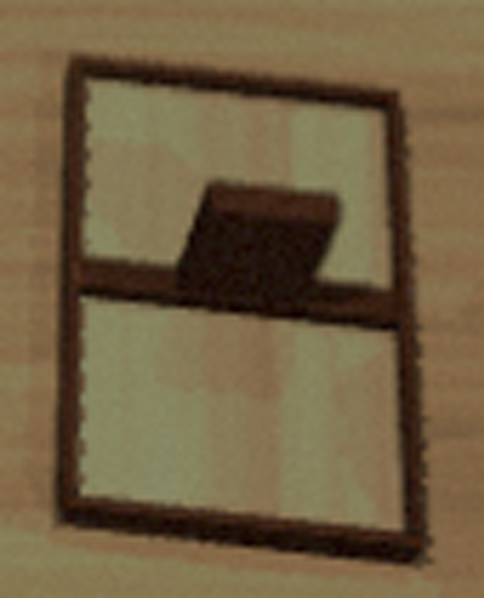

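View pics/c3.png

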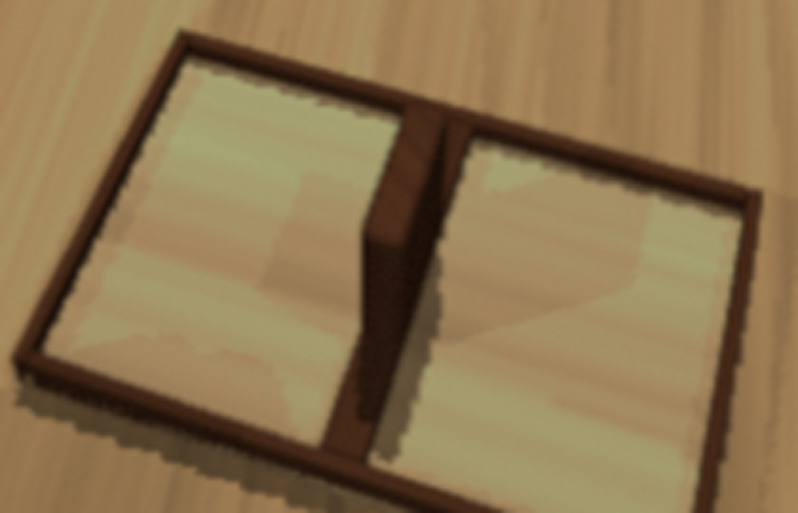

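```bash
python3 - <<'E'
from h import *
np.set_printoptions(precision=1,suppress=True)
c=cam('scene')
s=6.67
print('ros',p2w(c,[[262+222/s,190+138/s],[262+131/s,190+463/s]],8.5))
q=np.array([[72,58],[398,92],[425,543],[60,512]])/5.7+[425,180]
w=p2w(c,q,18);print(w,w.mean(0)); 
x=(w[3]+w[2]-w[0]-w[1])/2;y=(w[1]+w[2]-w[0]-w[3])/2
print(np.linalg.norm(x),np.linalg.norm(y),np.degrees(np.arctan2(x[1],x[0])),np.degrees(np.arctan2(y[1],y[0]))-90)
h=np.array([[213,186],[341,192],[337,220],[208,212]])/5.7+[425,180];print('handle top',p2w(c,h,82),p2w(c,h,82).mean(0))
c=cam('side')
q=np.array([[183,33],[760,193],[20,356]])/3.8+[230,345]
w=p2w(c,q,18);print(w,(w[1]+w[2])/2,w[1]-w[0],w[2]-w[0])
b=cv2.imread('pics/side0.png')
cv2.imwrite('pics/c4.png',cv2.resize(b[215:300,315:425],None,fx=6,fy=6,interpolation=cv2.INTER_CUBIC))
E
```

```text
ros [[ 470.5 -193.8    8.5]
 [ 614.2 -222.9    8.5]]
[[413.  172.9  18. ]
 [432.5 319.6  18. ]
 [666.6 287.8  18. ]
 [650.8 138.5  18. ]] [540.7 229.7  18. ]
238.26172896130058 149.04914804862312 -7.991056658487398 -6.823696641125295
handle top [[532.2 205.4  82. ]
 [535.4 258.7  82. ]
 [549.7 254.6  82. ]
 [545.5 201.3  82. ]] [540.7 230.   82. ]
[[642.8 143.5  18. ]
 [409.9 175.6  18. ]
 [662.5 287.7  18. ]] [536.2 231.6  18. ] [-232.8   32.1    0. ] [ 19.7 144.2   0. ]
```

View pics/c4.png

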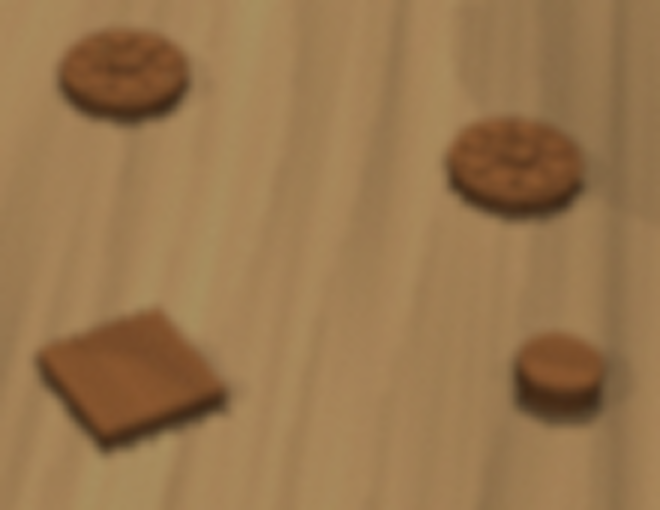

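The tray centre is about (540,230) with its x axis yawed -7.5°. The rosettes are near (469,-195) and (613,-222). I'll place them with the jaws along tray y so the gripper body clears the handle. First I'll move to hover between the rosettes while turning.

Emit:
send_rows:
  targets:
    - {"dx": 0.03,"dy": -0.018,"dz": 0,"twist": -0.17,"claw": 100}
    - {"dx": 0.06,"dy": -0.036,"dz": 0,"twist": -0.34,"claw": 100}
    - {"dx": 0.09,"dy": -0.054,"dz": 0,"twist": -0.51,"claw": 100}
    - {"dx": 0.12,"dy": -0.072,"dz": 0,"twist": -0.68,"claw": 100}
    - {"dx": 0.15,"dy": -0.09,"dz": 0,"twist": -0.85,"claw": 100}
    - {"dx": 0.18,"dy": -0.108,"dz": 0,"twist": -1.02,"claw": 100}
    - {"dx": 0.21,"dy": -0.126,"dz": 0,"twist": -1.19,"claw": 100}
    - {"dx": 0.24,"dy": -0.144,"dz": 0,"twist": -1.36,"claw": 100}

```text
t: 1.65
position: [353.4, -404.9, 233.7]
orientation: [[-0.048, 0.999, 0.0], [0.999, 0.048, -0.0], [-0.0, 0.0, -1.0]]
wrist_force: [0.2, -0.5, -0.9]
grip_width: 86.8
```

```bash
cat >> h.py <<'E'
np.set_printoptions(precision=1,suppress=True)
def st():
    s=bot.sense();R=np.array(s['orientation']);p=np.array(s['position'])
    print('t',round(s['t'],2),'p',p,'yawY',round(float(np.degrees(np.arctan2(R[1,1],R[0,1]))),1),'z',R[:,2].round(3),'F',np.array(s['wrist_force']),'grip',round(s['grip_width'],1),'j',np.array(s['joints']).round(2))
    return p,R
def go(tgt,yaw=None):
    p,R=st();d=R.T@(np.array(tgt,float)-p)
    y=np.degrees(np.arctan2(R[1,1],R[0,1]))
    print('->',tgt,'d(mm)',d,'twist',None if yaw is None else round(float(-np.radians((yaw-y+180)%360-180)),3))
E
python3 - <<'E'
from h import *
go([540,-208,233],82.5)
E
```

```text
t 1.65 p [ 353.4 -404.9  233.7] yawY 2.7 z [ 0. -0. -1.] F [ 0.2 -0.5 -0.9] grip 86.8 j [ 1.1  0.2 -0.4  1.7  0.1  1.3  0.8]
-> [540, -208, 233] d(mm) [187.8 195.7   0.7] twist -1.392
```

Emit:
send_rows:
  targets:
    - {"dx": 0.024,"dy": 0.025,"dz": 0,"twist": -0.174,"claw": 100}
    - {"dx": 0.048,"dy": 0.05,"dz": 0,"twist": -0.348,"claw": 100}
    - {"dx": 0.072,"dy": 0.075,"dz": 0,"twist": -0.522,"claw": 100}
    - {"dx": 0.096,"dy": 0.1,"dz": 0,"twist": -0.696,"claw": 100}
    - {"dx": 0.12,"dy": 0.125,"dz": 0,"twist": -0.87,"claw": 100}
    - {"dx": 0.144,"dy": 0.15,"dz": 0,"twist": -1.044,"claw": 100}
    - {"dx": 0.168,"dy": 0.175,"dz": 0,"twist": -1.218,"claw": 100}
    - {"dx": 0.188,"dy": 0.195,"dz": 0,"twist": -1.392,"claw": 100}

```text
t: 2.65
position: [540.1, -206.6, 233.8]
orientation: [[-0.992, 0.125, 0.001], [0.125, 0.992, -0.0], [-0.001, -0.0, -1.0]]
wrist_force: [0.5, -0.3, -0.1]
grip_width: 87.0
```

```bash
python3 - <<'E'
from h import *
st();c=cam('wrist');im=bot.snapshot('wrist');cv2.imwrite('pics/w1.png',im)
for d in bot.look_for('rosette_a','wrist'):
    b=d['bbox'];print(d['score'],np.array(b),p2w(c,[[(b[0]+b[2])/2,(b[1]+b[3])/2]],6))
print(w2p(c,[[469,-195,8],[613,-222,8]]))
E
```

```text
t 2.65 p [ 540.1 -206.6  233.8] yawY 82.8 z [ 0. -0. -1.] F [ 0.5 -0.3 -0.1] grip 87.0 j [ 0.9  0.3 -0.7  1.6  0.2  1.4  1.6]
0.81 [295.1 121.7 338.3 169.5] [[ 468.6 -195.7    6. ]]
0.6 [287.6 255.5 328.4 293.6] [[ 609.  -223.4    6. ]]
[[317.4 145.9]
 [309.6 278.3]]
```

View pics/w1.png

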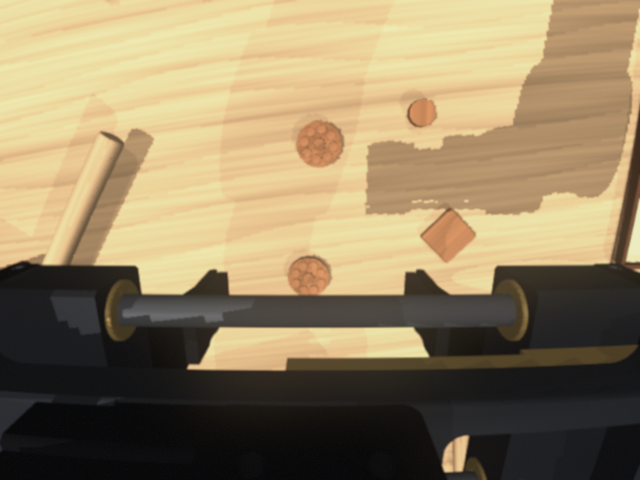

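The wrist view shows A's boss at (320,143) and B's at (310,276), the far edge of B slightly hidden by the gripper.

```bash
python3 - <<'E'
from h import *
c=cam('wrist')
print(p2w(c,[[320,143],[309.5,276]],8))
cs=cam('side');print(p2w(cs,[[315+514/6,215+160/6],[315+124/6,215+67/6]],9))
go([468.5,-194.5,60],82.5)
go([468.5,-194.5,13.5],82.5)
E
```

```text
[[ 467.4 -189.6    8. ]
 [ 611.3 -219.1    8. ]]
[[ 467.1 -189.4    9. ]
 [ 610.6 -219.9    9. ]]
t 2.75 p [ 541.  -204.5  233.8] yawY 83.0 z [ 0.  0. -1.] F [-1.  -0.2  0.1] grip 87.0 j [ 0.8  0.3 -0.7  1.6  0.2  1.4  1.6]
-> [468.5, -194.5, 60] d(mm) [ 73.4   0.8 173.7] twist 0.008
t 2.75 p [ 541.  -204.5  233.8] yawY 83.0 z [ 0.  0. -1.] F [-1.  -0.2  0.1] grip 87.0 j [ 0.8  0.3 -0.7  1.6  0.2  1.4  1.6]
-> [468.5, -194.5, 13.5] d(mm) [ 73.4   0.7 220.2] twist 0.008
```

Emit:
send_rows:
  targets:
    - {"dx": 0.02,"dy": 0.001,"dz": 0.04,"twist": 0,"claw": 100}
    - {"dx": 0.04,"dy": 0.002,"dz": 0.08,"twist": 0,"claw": 100}
    - {"dx": 0.06,"dy": 0.004,"dz": 0.12,"twist": 0,"claw": 100}
    - {"dx": 0.074,"dy": 0.005,"dz": 0.16,"twist": 0,"claw": 100}
    - {"dx": 0.074,"dy": 0.005,"dz": 0.16,"twist": 0,"claw": 100}

```text
t: 3.38
position: [465.6, -190.4, 71.8]
orientation: [[-0.992, 0.125, -0.004], [0.125, 0.992, 0.003], [0.004, 0.002, -1.0]]
wrist_force: [0.5, -0.0, 1.2]
grip_width: 87.1
```

```bash
python3 - <<'E'
from h import *
st();c=cam('wrist');im=bot.snapshot('wrist');cv2.imwrite('pics/w2.png',im)
go([468,-190.5,13.5],82.5)
E
```

```text
t 3.38 p [ 465.6 -190.4   71.8] yawY 82.8 z [-0.  0. -1.] F [ 0.5 -0.   1.2] grip 87.1 j [ 0.9  0.3 -0.7  1.9  0.2  1.   1.6]
t 3.42 p [ 467.8 -190.7   73.9] yawY 82.9 z [ 0.  0. -1.] F [-0.2  0.3  0.8] grip 87.0 j [ 0.9  0.3 -0.7  1.9  0.2  1.   1.6]
-> [468, -190.5, 13.5] d(mm) [-0.1  0.2 60.4] twist 0.006
```

View pics/w2.png

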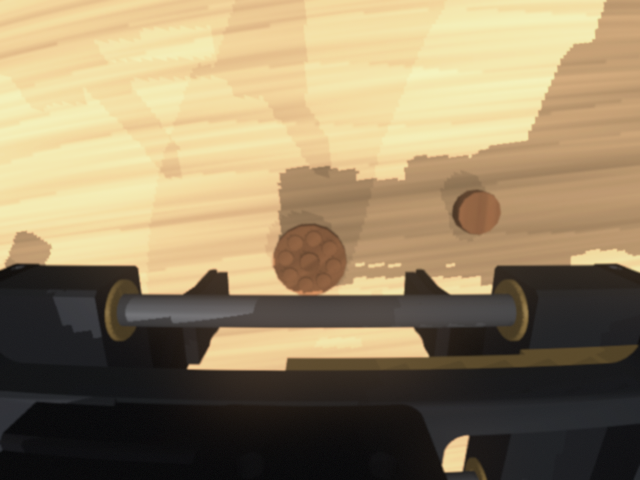

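The rosette is centred at about (311,260), between the fingers.

```bash
python3 - <<'E'
from h import *
print(p2w(cam('wrist'),[[311,260],[308,261]],9))
E
```

```text
[[ 469.2 -192.7    9. ]
 [ 469.6 -194.7    9. ]]
```

Emit:
send_rows:
  targets:
    - {"dx": -0.001,"dy": -0.001,"dz": 0.025,"twist": 0,"claw": 100}
    - {"dx": -0.0015,"dy": -0.0015,"dz": 0.045,"twist": 0,"claw": 100}
    - {"dx": -0.0015,"dy": -0.0015,"dz": 0.0605,"twist": 0,"claw": 90}
    - {"dx": -0.0015,"dy": -0.0015,"dz": 0.0605,"twist": 0,"claw": 70}
    - {"dx": -0.0015,"dy": -0.0015,"dz": 0.0605,"twist": 0,"claw": 45}
    - {"dx": -0.0015,"dy": -0.0015,"dz": 0.0605,"twist": 0,"claw": 45}
    - {"dx": -0.0015,"dy": -0.0015,"dz": 0.0605,"twist": 0,"claw": 45}
  grip_force: 12

```text
t: 4.3
position: [469.3, -192.4, 13.8]
orientation: [[-0.992, 0.124, 0.0], [0.124, 0.992, 0.001], [-0.0, 0.001, -1.0]]
wrist_force: [0.7, -0.2, 1.5]
grip_width: 47.3
```

Emit:
send_rows:
  targets:
    - {"dx": 0.0,"dy": 0.0,"dz": -0.03,"twist": 0,"claw": 45}
    - {"dx": 0.0,"dy": 0.0,"dz": -0.07,"twist": 0,"claw": 45}
    - {"dx": 0.0,"dy": 0.02,"dz": -0.11,"twist": 0,"claw": 45}
    - {"dx": 0.005,"dy": 0.06,"dz": -0.13,"twist": 0,"claw": 45}
    - {"dx": 0.01,"dy": 0.11,"dz": -0.13,"twist": 0,"claw": 45}
    - {"dx": 0.015,"dy": 0.16,"dz": -0.13,"twist": 0,"claw": 45}
    - {"dx": 0.02,"dy": 0.21,"dz": -0.13,"twist": 0,"claw": 45}
    - {"dx": 0.025,"dy": 0.25,"dz": -0.13,"twist": 0,"claw": 45}

```text
t: 5.3
position: [475.3, 60.6, 144.5]
orientation: [[-0.992, 0.123, 0.001], [0.123, 0.992, 0.001], [-0.001, 0.001, -1.0]]
wrist_force: [-0.0, 0.3, -0.3]
grip_width: 47.4
```

```bash
python3 - <<'E'
from h import *
c=cam('wrist');im=bot.snapshot('wrist');cv2.imwrite('pics/w3.png',im)
go([478.5,238,143],82.5)
E
```

```text
t 5.35 p [474.9  66.  144.8] yawY 83.2 z [ 0.  0. -1.] F [-1.9  5.2 -0.2] grip 47.3 j [ 0.6  0.2 -0.9  1.9  0.1  1.1  1.1]
-> [478.5, 238, 143] d(mm) [ 16.7 171.2   2.3] twist 0.013
```

View pics/w3.png

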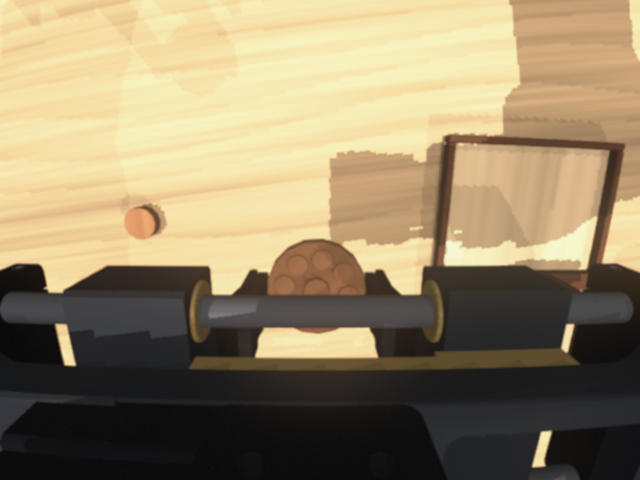

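Rosette A is held at about (317,285). The tray's near corners show at about (445,138) and (622,146), so I'll move over the bay.

Emit:
send_rows:
  targets:
    - {"dx": 0.003,"dy": 0.04,"dz": 0,"twist": 0,"claw": 45}
    - {"dx": 0.007,"dy": 0.085,"dz": 0,"twist": 0.01,"claw": 45}
    - {"dx": 0.012,"dy": 0.13,"dz": 0,"twist": 0.01,"claw": 45}
    - {"dx": 0.017,"dy": 0.171,"dz": 0.03,"twist": 0.01,"claw": 45}
    - {"dx": 0.017,"dy": 0.171,"dz": 0.06,"twist": 0.01,"claw": 45}
    - {"dx": 0.017,"dy": 0.171,"dz": 0.06,"twist": 0.01,"claw": 45}

```text
t: 6.1
position: [476.9, 237.5, 83.7]
orientation: [[-0.992, 0.127, -0.002], [0.127, 0.992, 0.002], [0.002, 0.002, -1.0]]
wrist_force: [-1.2, -0.6, -0.3]
grip_width: 47.2
```

```bash
python3 - <<'E'
from h import *
c=cam('wrist');im=bot.snapshot('wrist');cv2.imwrite('pics/w4.png',im)
go([478.5,238,23],82.5)
print(w2p(c,[[478.5,238,8]]),p2w(c,[[445,138]],18))
E
```

```text
t 6.15 p [478.  237.6  85.2] yawY 82.6 z [ 0.  0. -1.] F [-0.2 -0.4  0.2] grip 47.2 j [ 0.2  0.4 -0.9  1.8  0.4  1.1  0.6]
-> [478.5, 238, 23] d(mm) [-0.5  0.4 62.2] twist 0.003
[[315.  255.2]] [[412.7 325.6  18. ]]
```

View pics/w4.png

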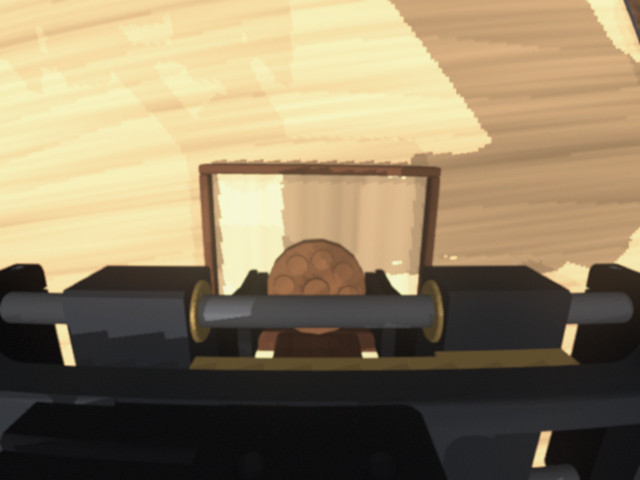

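The tray corners are at (201,166) and (440,170), and the rosette is centred in the bay sideways. I'll check the fore-and-aft position.

```bash
python3 - <<'E'
from h import *
c=cam('wrist')
w=p2w(c,[[201,166],[440,170]],18);print(w)
v=w[1]-w[0];print(np.linalg.norm(v),np.degrees(np.arctan2(v[1],v[0])))
u=v/np.linalg.norm(v);x=np.array([u[1],-u[0],0])
print('bay1',w.mean(0)+58*x,'ctr',w.mean(0)+120*x)
E
```

```text
[[411.5 176.4  18. ]
 [432.9 322.2  18. ]]
147.3060849736732 81.67292520703741
bay1 [479.6 240.9  18. ] ctr [540.9 231.9  18. ]
```

Emit:
send_rows:
  targets:
    - {"dx": 0,"dy": 0.002,"dz": 0.025,"twist": 0,"claw": 45}
    - {"dx": 0,"dy": 0.002,"dz": 0.045,"twist": 0,"claw": 45}
    - {"dx": 0,"dy": 0.002,"dz": 0.0625,"twist": 0,"claw": 45}
    - {"dx": 0,"dy": 0.002,"dz": 0.0625,"twist": 0,"claw": 45}
    - {"dx": 0,"dy": 0.002,"dz": 0.0625,"twist": 0,"claw": 45}
    - {"dx": 0,"dy": 0.002,"dz": 0.0625,"twist": 0,"claw": 62}
    - {"dx": 0,"dy": 0.002,"dz": 0.0625,"twist": 0,"claw": 75}
    - {"dx": 0,"dy": 0.002,"dz": 0.0625,"twist": 0,"claw": 75}

```text
t: 7.15
position: [478.4, 239.7, 22.9]
orientation: [[-0.992, 0.128, 0.001], [0.128, 0.992, 0.003], [-0.0, 0.003, -1.0]]
wrist_force: [-0.6, -0.6, 0.4]
grip_width: 63.1
```

```bash
python3 - <<'E'
from h import *
go([612,-221,143],82.5)
E
```

```text
t 7.15 p [478.4 239.7  22.9] yawY 82.6 z [ 0.  0. -1.] F [-0.6 -0.6  0.4] grip 63.1 j [ 0.2  0.5 -0.9  1.9  0.5  1.   0.6]
-> [612, -221, 143] d(mm) [-191.6 -439.5 -121.2] twist 0.002
```

Released. I'll lift straight up, then head back to rosette B.

Emit:
send_rows:
  targets:
    - {"dx": 0,"dy": 0.0,"dz": -0.03,"twist": 0,"claw": 75}
    - {"dx": 0,"dy": 0.0,"dz": -0.08,"twist": 0,"claw": 75}
    - {"dx": 0,"dy": -0.01,"dz": -0.12,"twist": 0,"claw": 80}
    - {"dx": -0.02,"dy": -0.05,"dz": -0.125,"twist": 0,"claw": 90}
    - {"dx": -0.04,"dy": -0.1,"dz": -0.125,"twist": 0,"claw": 100}
    - {"dx": -0.065,"dy": -0.15,"dz": -0.125,"twist": 0,"claw": 100}
    - {"dx": -0.09,"dy": -0.2,"dz": -0.125,"twist": 0,"claw": 100}
    - {"dx": -0.115,"dy": -0.25,"dz": -0.125,"twist": 0,"claw": 100}

```text
t: 8.15
position: [560.7, -25.1, 147.6]
orientation: [[-0.992, 0.128, 0.001], [0.128, 0.992, 0.002], [-0.001, 0.002, -1.0]]
wrist_force: [1.4, -0.3, 0.8]
grip_width: 86.8
```

```bash
python3 - <<'E'
from h import *
im=bot.snapshot('side');cv2.imwrite('pics/s2.png',im)
go([612,-221,73],82.5)
E
```

```text
t 8.2 p [562.4 -34.4 146.9] yawY 82.1 z [ 0. -0. -1.] F [ 1.5 -9.  -0.6] grip 86.9 j [ 0.7  0.4 -0.8  1.7  0.3  1.2  1.2]
-> [612, -221, 73] d(mm) [ -74.6 -177.9   74.1] twist -0.007
```

View pics/s2.png

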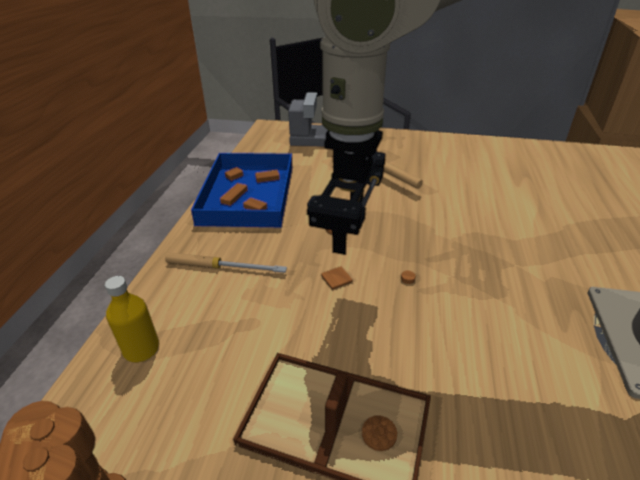

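Rosette A lies flat in the right-hand bay at about (380,432), and the blank and plug haven't moved. Next is B.

Emit:
send_rows:
  targets:
    - {"dx": -0.02,"dy": -0.05,"dz": 0,"twist": 0,"claw": 100}
    - {"dx": -0.04,"dy": -0.1,"dz": 0,"twist": 0,"claw": 100}
    - {"dx": -0.06,"dy": -0.15,"dz": 0.02,"twist": 0,"claw": 100}
    - {"dx": -0.0745,"dy": -0.178,"dz": 0.05,"twist": 0,"claw": 100}
    - {"dx": -0.0745,"dy": -0.178,"dz": 0.074,"twist": 0,"claw": 100}
    - {"dx": -0.0745,"dy": -0.178,"dz": 0.074,"twist": 0,"claw": 100}

```text
t: 8.95
position: [610.7, -220.5, 71.2]
orientation: [[-0.991, 0.137, -0.002], [0.137, 0.991, 0.001], [0.002, 0.0, -1.0]]
wrist_force: [-0.7, 0.5, 0.6]
grip_width: 87.0
```

```bash
python3 - <<'E'
from h import *
c=cam('wrist');im=bot.snapshot('wrist');cv2.imwrite('pics/w5.png',im)
c=cam('wrist');go([612,-221,13.5],82.5)
for d in bot.look_for('rosette_a','wrist'):
    b=d['bbox'];print(d['score'],np.array(b))
print(p2w(c,[[311,260]],9))
E
```

```text
t 9.0 p [ 611.7 -220.2   73. ] yawY 82.2 z [ 0. -0. -1.] F [ 1.3 -0.1 -0. ] grip 86.9 j [ 0.8  0.6 -0.7  1.5  0.4  1.1  1.4]
-> [612, -221, 13.5] d(mm) [-0.4 -0.7 59.5] twist -0.006
[[ 612.7 -222.3    9. ]]
```

View pics/w5.png

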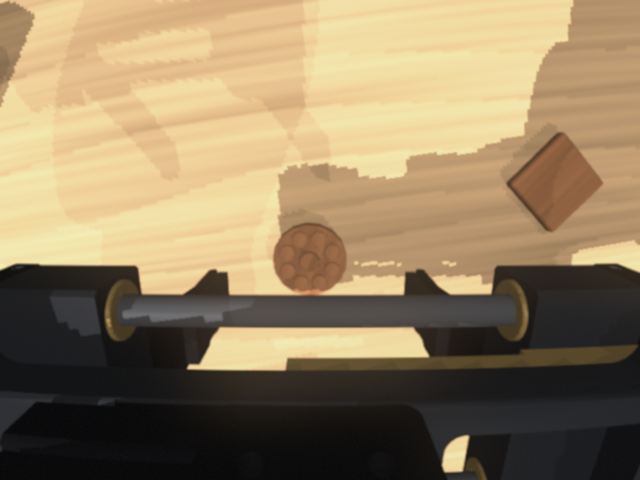

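B is centred at (311,259), the same view as A had, so I'll repeat the same pick.

Emit:
send_rows:
  targets:
    - {"dx": -0.001,"dy": -0.001,"dz": 0.025,"twist": 0,"claw": 100}
    - {"dx": -0.001,"dy": -0.0015,"dz": 0.045,"twist": 0,"claw": 100}
    - {"dx": -0.001,"dy": -0.0015,"dz": 0.0595,"twist": 0,"claw": 90}
    - {"dx": -0.001,"dy": -0.0015,"dz": 0.0595,"twist": 0,"claw": 70}
    - {"dx": -0.001,"dy": -0.0015,"dz": 0.0595,"twist": 0,"claw": 45}
    - {"dx": -0.001,"dy": -0.0015,"dz": 0.0595,"twist": 0,"claw": 45}
    - {"dx": -0.001,"dy": -0.0015,"dz": 0.0595,"twist": 0,"claw": 45}
  grip_force: 12

```text
t: 9.93
position: [613.5, -222.0, 15.2]
orientation: [[-0.991, 0.136, 0.003], [0.136, 0.991, -0.001], [-0.003, -0.001, -1.0]]
wrist_force: [0.8, 0.1, 2.3]
grip_width: 47.2
```

```bash
python3 - <<'E'
from h import *
go([602,223,143],82)
E
```

```text
t 9.93 p [ 613.5 -222.    15.2] yawY 82.2 z [ 0. -0. -1.] F [0.8 0.1 2.3] grip 47.2 j [ 0.8  0.7 -0.7  1.6  0.5  1.1  1.4]
-> [602, 223, 143] d(mm) [  71.7  439.2 -128.4] twist 0.003
```

Emit:
send_rows:
  targets:
    - {"dx": 0.0,"dy": 0.0,"dz": -0.02,"twist": 0,"claw": 45}
    - {"dx": 0.0,"dy": 0.0,"dz": -0.06,"twist": 0,"claw": 45}
    - {"dx": 0.0,"dy": 0.02,"dz": -0.1,"twist": 0,"claw": 45}
    - {"dx": 0.008,"dy": 0.06,"dz": -0.13,"twist": 0,"claw": 45}
    - {"dx": 0.018,"dy": 0.11,"dz": -0.13,"twist": 0,"claw": 45}
    - {"dx": 0.026,"dy": 0.16,"dz": -0.13,"twist": 0,"claw": 45}
    - {"dx": 0.034,"dy": 0.21,"dz": -0.13,"twist": 0,"claw": 45}
    - {"dx": 0.042,"dy": 0.26,"dz": -0.13,"twist": 0,"claw": 45}

```text
t: 10.92
position: [607.1, 43.1, 146.6]
orientation: [[-0.991, 0.136, 0.004], [0.136, 0.991, -0.002], [-0.005, -0.001, -1.0]]
wrist_force: [0.2, -0.3, 0.1]
grip_width: 47.3
```

```bash
python3 - <<'E'
from h import *
go([602,223,143],82)
E
```

```text
t 10.93 p [607.1  43.1 146.6] yawY 82.2 z [ 0. -0. -1.] F [ 0.2 -0.3  0.1] grip 47.3 j [ 0.5  0.5 -0.8  1.6  0.4  1.2  1. ]
-> [602, 223, 143] d(mm) [ 29.6 177.5   3.3] twist 0.003
```

Emit:
send_rows:
  targets:
    - {"dx": 0.007,"dy": 0.04,"dz": 0,"twist": 0,"claw": 45}
    - {"dx": 0.014,"dy": 0.085,"dz": 0,"twist": 0,"claw": 45}
    - {"dx": 0.022,"dy": 0.13,"dz": 0,"twist": 0,"claw": 45}
    - {"dx": 0.0295,"dy": 0.1775,"dz": 0.02,"twist": 0,"claw": 45}
    - {"dx": 0.0295,"dy": 0.1775,"dz": 0.045,"twist": 0,"claw": 45}
    - {"dx": 0.0295,"dy": 0.1775,"dz": 0.045,"twist": 0,"claw": 45}

```text
t: 11.68
position: [601.4, 222.8, 100.8]
orientation: [[-0.991, 0.135, 0.002], [0.135, 0.991, -0.003], [-0.003, -0.002, -1.0]]
wrist_force: [1.1, -0.1, 0.2]
grip_width: 47.3
```

```bash
python3 - <<'E'
from h import *
im=bot.snapshot('wrist');cv2.imwrite('pics/w6.png',im)
im=bot.snapshot('scene');cv2.imwrite('pics/s6.png',cv2.resize(im[100:300,350:550],None,fx=3,fy=3))
go([602,223,24],82)
E
```

```text
t 11.78 p [602.9 222.3 102.8] yawY 82.1 z [ 0. -0. -1.] F [ 0.  -0.3 -0.9] grip 47.0 j [ 0.2  0.6 -0.8  1.5  0.5  1.2  0.7]
-> [602, 223, 24] d(mm) [ 1.4  0.6 78.8] twist 0.002
```

View pics/w6.png

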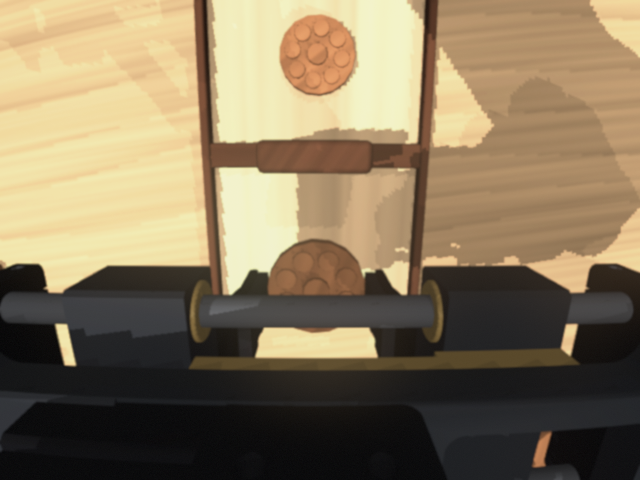

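View pics/s6.png

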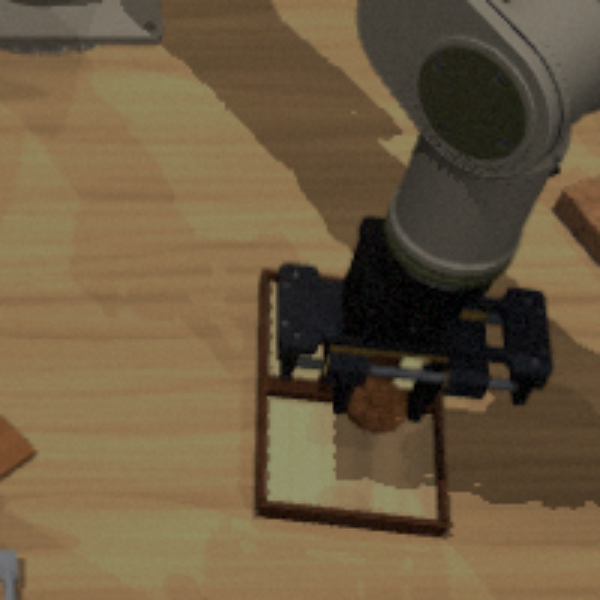

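A lies in its bay at (318,54). The handle shows at (315,157), and B is centred over the near bay.

```bash
python3 - <<'E'
from h import *
c=cam('wrist');w=p2w(c,[[258,142],[371,142],[371,172],[258,172],[317,54]],82);print(w,w[:4].mean(0))
print(p2w(c,[[318,53]],17))
E
```

```text
[[529.3 206.2  82. ]
 [536.7 259.1  82. ]
 [550.7 257.7  82. ]
 [543.2 203.7  82. ]
 [494.7 239.2  82. ]] [540.  231.7  82. ]
[[478.2 242.2  17. ]]
```

Emit:
send_rows:
  targets:
    - {"dx": 0.001,"dy": 0.001,"dz": 0.035,"twist": 0,"claw": 45}
    - {"dx": 0.001,"dy": 0.001,"dz": 0.06,"twist": 0,"claw": 45}
    - {"dx": 0.001,"dy": 0.001,"dz": 0.079,"twist": 0,"claw": 45}
    - {"dx": 0.001,"dy": 0.001,"dz": 0.079,"twist": 0,"claw": 45}
    - {"dx": 0.001,"dy": 0.001,"dz": 0.079,"twist": 0,"claw": 45}
    - {"dx": 0.001,"dy": 0.001,"dz": 0.079,"twist": 0,"claw": 62}
    - {"dx": 0.001,"dy": 0.001,"dz": 0.079,"twist": 0,"claw": 75}
    - {"dx": 0.001,"dy": 0.001,"dz": 0.079,"twist": 0,"claw": 75}

```text
t: 12.78
position: [602.6, 223.3, 24.1]
orientation: [[-0.991, 0.137, 0.006], [0.137, 0.991, -0.002], [-0.006, -0.001, -1.0]]
wrist_force: [0.5, -0.4, -0.8]
grip_width: 63.0
```

Emit:
send_rows:
  targets:
    - {"dx": 0,"dy": 0,"dz": -0.03,"twist": 0,"claw": 75}
    - {"dx": 0,"dy": 0,"dz": -0.08,"twist": 0,"claw": 75}
    - {"dx": 0,"dy": 0,"dz": -0.13,"twist": 0,"claw": 85}
    - {"dx": 0.012,"dy": 0,"dz": -0.14,"twist": 0.18,"claw": 100}
    - {"dx": 0.024,"dy": 0,"dz": -0.14,"twist": 0.36,"claw": 100}
    - {"dx": 0.036,"dy": 0,"dz": -0.14,"twist": 0.54,"claw": 100}
    - {"dx": 0.048,"dy": 0,"dz": -0.14,"twist": 0.72,"claw": 100}
    - {"dx": 0.063,"dy": 0,"dz": -0.14,"twist": 0.9,"claw": 100}

```text
t: 13.78
position: [539.0, 232.3, 163.8]
orientation: [[-0.503, 0.864, 0.006], [0.864, 0.503, -0.002], [-0.004, 0.004, -1.0]]
wrist_force: [-0.2, 0.8, 0.3]
grip_width: 86.7
```

```bash
python3 - <<'E'
from h import *
go([540,231.5,145],-7.9)
E
```

```text
t 13.78 p [539.  232.3 163.8] yawY 30.2 z [ 0. -0. -1.] F [-0.2  0.8  0.3] grip 86.7 j [ 0.1  0.4 -0.7  1.6  0.3  1.2 -0.1]
-> [540, 231.5, 145] d(mm) [-1.1  0.4 18.8] twist 0.665
```

Emit:
send_rows:
  targets:
    - {"dx": -0.001,"dy": 0,"dz": 0.005,"twist": 0.17,"claw": 100}
    - {"dx": -0.001,"dy": 0,"dz": 0.01,"twist": 0.34,"claw": 100}
    - {"dx": -0.001,"dy": 0,"dz": 0.015,"twist": 0.51,"claw": 100}
    - {"dx": -0.001,"dy": 0,"dz": 0.019,"twist": 0.665,"claw": 100}
    - {"dx": -0.001,"dy": 0,"dz": 0.019,"twist": 0.665,"claw": 100}
    - {"dx": -0.001,"dy": 0,"dz": 0.019,"twist": 0.665,"claw": 100}

```text
t: 14.52
position: [539.6, 231.6, 145.0]
orientation: [[0.134, 0.991, 0.006], [0.991, -0.134, -0.001], [-0.001, 0.006, -1.0]]
wrist_force: [0.0, 0.5, -0.4]
grip_width: 87.1
```

```bash
python3 - <<'E'
from h import *
for n in('wrist','scene'):
    im=bot.snapshot(n);cv2.imwrite(f'pics/{n}7.png',im if n=='wrist' else cv2.resize(im[100:300,350:550],None,fx=3,fy=3))
go([540,231.5,58],-7.9)
E
```

```text
t 14.62 p [539.7 231.4 145. ] yawY -7.8 z [ 0. -0. -1.] F [0.3 0.1 0.5] grip 87.1 j [ 0.   0.4 -0.6  1.6  0.2  1.2 -0.8]
-> [540, 231.5, 58] d(mm) [ 0.2 -0.2 87. ] twist 0.002
```

View pics/wrist7.png

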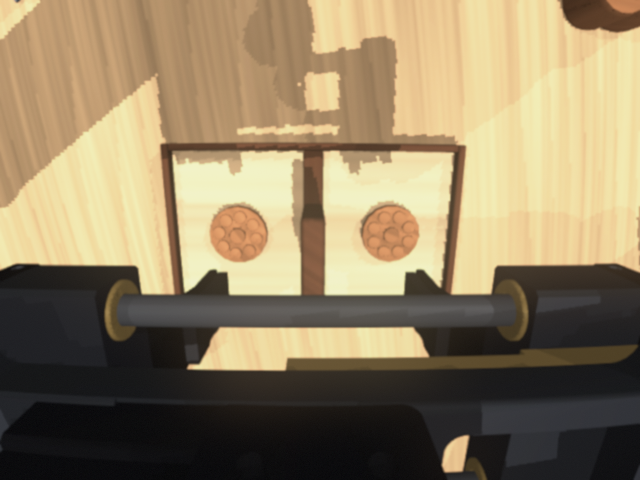

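View pics/scene7.png

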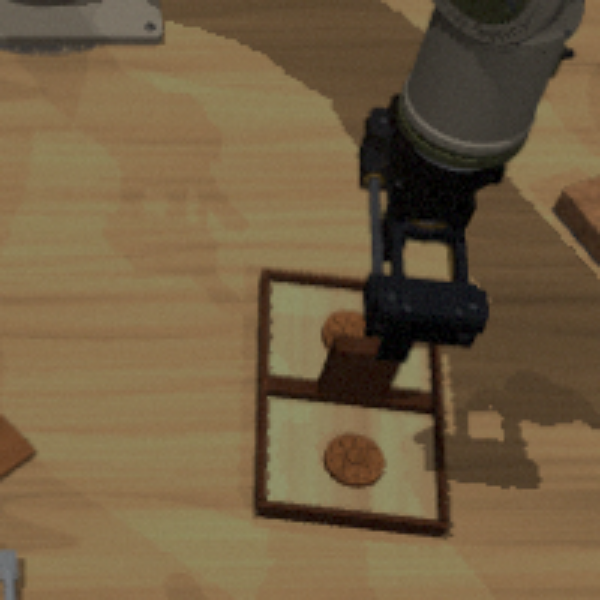

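Both rosettes lie flat, at (238,233) and (390,233). The handle at (313,255) sits between the open fingers, so I'll descend and grip it.

Emit:
send_rows:
  targets:
    - {"dx": 0,"dy": 0,"dz": 0.03,"twist": 0,"claw": 100}
    - {"dx": 0,"dy": 0,"dz": 0.06,"twist": 0,"claw": 100}
    - {"dx": 0,"dy": 0,"dz": 0.08,"twist": 0,"claw": 100}
    - {"dx": 0,"dy": 0,"dz": 0.089,"twist": 0,"claw": 80}
    - {"dx": 0,"dy": 0,"dz": 0.089,"twist": 0,"claw": 55}
    - {"dx": 0,"dy": 0,"dz": 0.089,"twist": 0,"claw": 30}
    - {"dx": 0,"dy": 0,"dz": 0.089,"twist": 0,"claw": 15}
    - {"dx": 0,"dy": 0,"dz": 0.089,"twist": 0,"claw": 5}
  grip_force: 45

```text
t: 15.62
position: [540.5, 231.4, 56.5]
orientation: [[0.135, 0.991, 0.007], [0.991, -0.135, -0.001], [-0.0, 0.007, -1.0]]
wrist_force: [0.1, -0.3, 0.6]
grip_width: 44.9
```

Emit:
send_rows:
  targets:
    - {"dx": 0,"dy": 0,"dz": 0,"twist": 0,"claw": 5}
    - {"dx": 0,"dy": 0,"dz": 0,"twist": 0,"claw": 5}
  grip_force: 45

```text
t: 15.88
position: [540.5, 231.5, 56.6]
orientation: [[0.135, 0.991, 0.007], [0.991, -0.135, -0.001], [-0.0, 0.007, -1.0]]
wrist_force: [0.5, -0.5, -0.3]
grip_width: 25.0
```

```bash
python3 - <<'E'
from h import *
st();im=bot.snapshot('side');cv2.imwrite('pics/s8.png',im)
E
```

```text
t 15.88 p [540.5 231.5  56.6] yawY -7.8 z [ 0. -0. -1.] F [ 0.5 -0.5 -0.3] grip 25.0 j [-0.   0.5 -0.6  1.7  0.3  1.  -0.8]
```

View pics/s8.png

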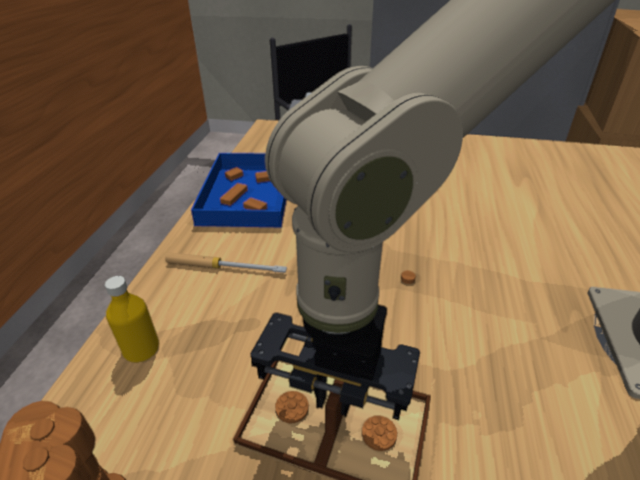

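The fingers are still closing, at 25 mm, and both rosettes show in their bays at (291,406) and (380,432).

Emit:
send_rows:
  targets:
    - {"dx": 0,"dy": 0,"dz": 0,"twist": 0,"claw": 5}
    - {"dx": 0,"dy": 0,"dz": 0,"twist": 0,"claw": 5}
    - {"dx": 0,"dy": 0,"dz": 0,"twist": 0,"claw": 5}
    - {"dx": 0,"dy": 0,"dz": 0,"twist": 0,"claw": 5}
  grip_force: 45

```text
t: 16.42
position: [539.7, 231.7, 56.5]
orientation: [[0.135, 0.991, 0.006], [0.991, -0.135, -0.001], [-0.001, 0.006, -1.0]]
wrist_force: [-5.7, 1.1, 5.0]
grip_width: 15.7
```

Emit:
send_rows:
  targets:
    - {"dx": 0,"dy": 0,"dz": -0.002,"twist": 0,"claw": 5}
    - {"dx": 0,"dy": 0,"dz": -0.006,"twist": 0,"claw": 5}
    - {"dx": 0,"dy": 0,"dz": -0.012,"twist": 0,"claw": 5}
    - {"dx": 0,"dy": 0,"dz": -0.02,"twist": 0,"claw": 5}
    - {"dx": 0,"dy": 0,"dz": -0.027,"twist": 0,"claw": 5}
    - {"dx": 0,"dy": 0,"dz": -0.032,"twist": 0,"claw": 5}
    - {"dx": 0,"dy": 0,"dz": -0.035,"twist": 0,"claw": 5}
    - {"dx": 0,"dy": 0,"dz": -0.036,"twist": 0,"claw": 5}

```text
t: 17.42
position: [539.5, 231.8, 92.6]
orientation: [[0.135, 0.991, 0.006], [0.991, -0.135, -0.001], [-0.0, 0.006, -1.0]]
wrist_force: [0.5, 0.1, -5.6]
grip_width: 15.4
```

```bash
python3 - <<'E'
from h import *
st();im=bot.snapshot('side');cv2.imwrite('pics/s9.png',im)
print(bot.sense()['wrist_torque'])
E
```

```text
t 17.43 p [539.5 231.8  92.6] yawY -7.8 z [ 0. -0. -1.] F [ 0.5  0.1 -5.6] grip 15.4 j [-0.   0.4 -0.6  1.7  0.3  1.1 -0.8]
[-0.  -0.1 -0. ]
```

View pics/s9.png

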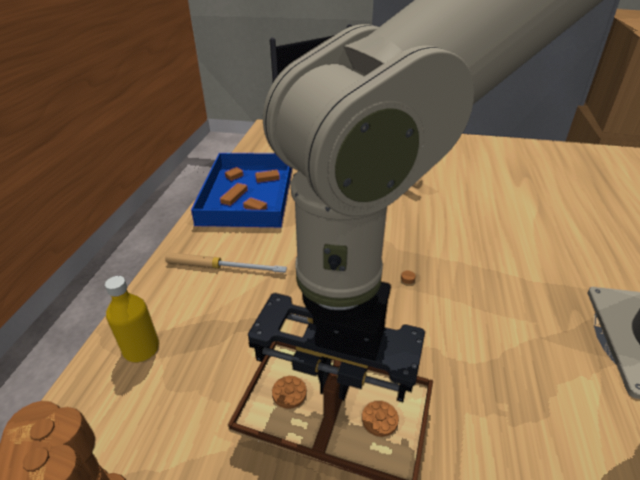

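The tray has lifted clear and level with both rosettes in it, at (289,390) and (380,417). The wrist carries a 5.6 N load. I'll keep lifting.

Emit:
send_rows:
  targets:
    - {"dx": 0,"dy": 0,"dz": -0.004,"twist": 0,"claw": 5}
    - {"dx": 0,"dy": 0,"dz": -0.014,"twist": 0,"claw": 5}
    - {"dx": 0,"dy": 0,"dz": -0.028,"twist": 0,"claw": 5}
    - {"dx": 0,"dy": 0,"dz": -0.044,"twist": 0,"claw": 5}
    - {"dx": 0,"dy": 0,"dz": -0.06,"twist": 0,"claw": 5}
    - {"dx": 0,"dy": 0,"dz": -0.076,"twist": 0,"claw": 5}
    - {"dx": 0,"dy": 0,"dz": -0.09,"twist": 0,"claw": 5}
    - {"dx": 0,"dy": 0,"dz": -0.1,"twist": 0,"claw": 5}

```text
t: 18.48
position: [539.1, 231.9, 193.6]
orientation: [[0.135, 0.991, 0.006], [0.991, -0.135, -0.001], [-0.0, 0.006, -1.0]]
wrist_force: [0.6, 0.2, -7.1]
grip_width: 15.5
```

Emit:
send_rows:
  targets:
    - {"dx": 0,"dy": 0,"dz": -0.004,"twist": 0,"claw": 5}
    - {"dx": 0,"dy": 0,"dz": -0.005,"twist": 0,"claw": 5}
    - {"dx": 0,"dy": 0,"dz": -0.005,"twist": 0,"claw": 5}
    - {"dx": 0,"dy": 0,"dz": -0.005,"twist": 0,"claw": 5}
    - {"dx": 0,"dy": 0,"dz": -0.005,"twist": 0,"claw": 5}
    - {"dx": 0,"dy": 0,"dz": -0.005,"twist": 0,"claw": 5}
    - {"dx": 0,"dy": 0,"dz": -0.005,"twist": 0,"claw": 5}
    - {"dx": 0,"dy": 0,"dz": -0.005,"twist": 0,"claw": 5}

```text
t: 19.48
position: [539.0, 231.9, 198.6]
orientation: [[0.135, 0.991, 0.006], [0.991, -0.135, -0.001], [-0.0, 0.006, -1.0]]
wrist_force: [0.2, -0.7, -5.9]
grip_width: 15.5
```

```bash
python3 - <<'E'
from h import *
st()
for n in('side','scene'): cv2.imwrite(f'pics/{n}10.png',bot.snapshot(n))
s=bot.sense();st();print(s['wrist_torque'],np.abs(s['joint_vel']).max())
c=cam('side')
# predicted corners for level tray, underside = z_tcp-56.5
p=np.array(s['position']);zu=p[2]-56.5;a=np.radians(-7.9);X=np.array([np.cos(a),np.sin(a),0]);Y=np.array([-X[1],X[0],0])
q=np.array([540,231.5,zu+18])
for n in('side','scene'):print(zu,w2p(cam(n),[q+sx*120*X+sy*75*Y for sx,sy in((1,1),(1,-1),(-1,-1),(-1,1))]))
E
```

```text
t 19.48 p [539.  231.9 198.6] yawY -7.8 z [ 0. -0. -1.] F [ 0.2 -0.7 -5.9] grip 15.5 j [ 0.   0.3 -0.6  1.6  0.2  1.3 -0.8]
t 19.57 p [539.  231.9 198.6] yawY -7.8 z [ 0. -0. -1.] F [-0.4 -0.3 -6.1] grip 15.8 j [ 0.   0.3 -0.6  1.6  0.2  1.3 -0.8]
[-0. -0. -0.] 0.0017189546211607613
142.12630148021378 [[212.9 374.4]
 [267.8 286. ]
 [446.3 328.5]
 [429.8 440.5]]
142.12630148021378 [[519.4 243. ]
 [448.5 235.1]
 [448.7 151.7]
 [512.1 158.5]]
```

View pics/side10.png

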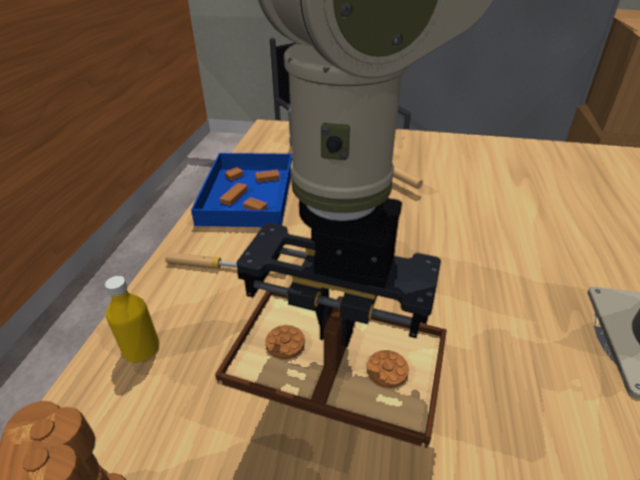

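View pics/scene10.png

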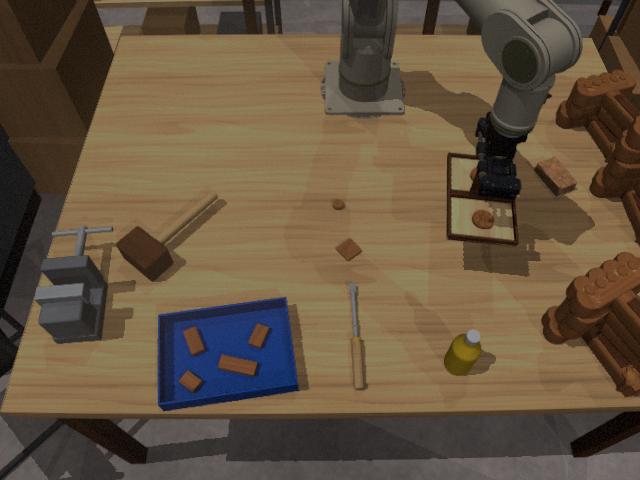

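Both rosettes are in the hanging tray, and the plug, blank, gouge and mallet haven't moved. Some side-view corners sit about 8 px off the level prediction, so I'll check for tilt before handing in.

```bash
python3 - <<'E'
import cv2
a=cv2.imread('pics/side10.png')
cv2.imwrite('pics/c10.png',cv2.resize(a[280:445,205:460],None,fx=3,fy=3,interpolation=cv2.INTER_CUBIC))
b=cv2.imread('pics/scene10.png')
cv2.imwrite('pics/c11.png',cv2.resize(b[145:250,435:530],None,fx=5.5,fy=5.5,interpolation=cv2.INTER_CUBIC))
E
```

```text
(no output)
```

View pics/c10.png

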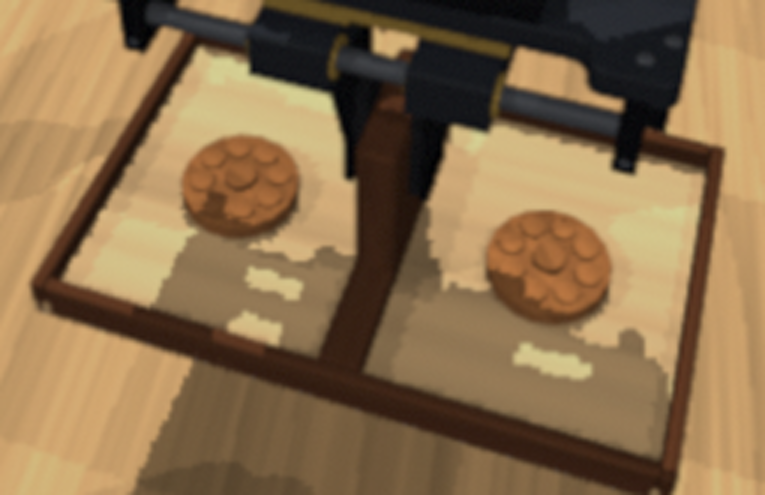

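View pics/c11.png

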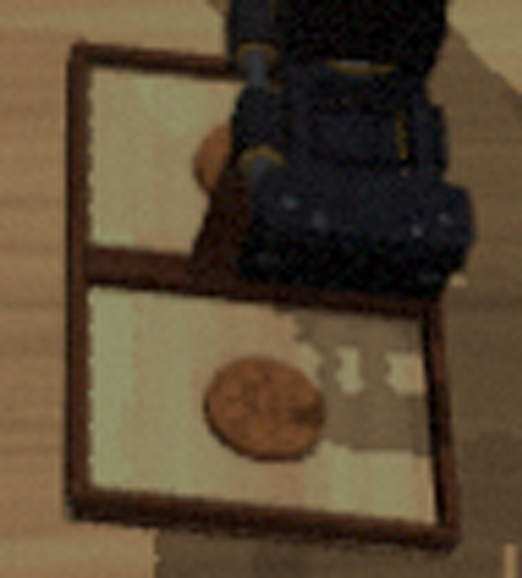

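```bash
cat > fit.py <<'E'
from h import *
from scipy.optimize import least_squares
from scipy.spatial.transform import Rotation as Ro
C={'pp':(120,75,18),'pm':(120,-75,18),'mm':(-120,-75,18),'mp':(-120,75,18)}
def fit(obs,z0):
    def f(v):
        R=(Ro.from_euler('z',v[3])*Ro.from_euler('xy',v[4:6])).as_matrix()
        r=[]
        for n,d in obs.items():
            off=v[6:8] if n=='side' else 0
            for k,px in d.items(): r+=list(w2p(cams[n],R@np.array(C[k])+v[:3])[0]-px+off)
        return np.r_[r,v[6:8]*.3]
    s=least_squares(f,[540,231,z0,-.137,0,0,0,0]);v=s.x
    J=np.linalg.inv(s.jac.T@s.jac)
    print('pos',v[:3],'yaw,tiltx,tilty deg',np.degrees(v[3:6]),'+-',np.degrees(np.sqrt(np.diag(J)[3:6])),'res',s.fun)
cams={n:cam(n) for n in('side','scene')}
A=lambda x,y,s,ox,oy:np.array([x/s+ox,y/s+oy])
print('before');fit({'scene':{'mm':A(72,58,5.7,425,180),'mp':A(398,92,5.7,425,180),'pp':A(425,543,5.7,425,180),'pm':A(60,512,5.7,425,180)},
 'side':{'pm':A(183,33,3.8,230,345),'mm':A(760,193,3.8,230,345),'pp':A(20,356,3.8,230,345)}},0)
print('now');fit({'scene':{'mm':A(72,45,5.5,435,145),'pm':A(68,497,5.5,435,145),'pp':A(460,530,5.5,435,145)},
 'side':{'mm':A(722,150,3,205,280),'pp':A(36,288,3,205,280),'mp':A(668,465,3,205,280)}},142)
E
python3 fit.py
```

```text
before
pos [535.6 231.9  -7.9] yaw,tiltx,tilty deg [-7.7  1.9  0. ] +- [0.4 1.  0.7] res [-1.   0.6 -0.2 -0.5 -0.1  0.4 -0.1 -0.1 -0.1 -0.2  1.4  0.1 -1.3  0.3
  0.  -0.8]
now
pos [537.8 229.9 138.8] yaw,tiltx,tilty deg [-7.8  2.9  1.6] +- [0.3 0.9 0.7] res [-1.  -1.  -1.   1.8 -1.   1.6 -0.  -0.5 -2.9 -1.1  3.1  1.6 -0.5  0.1]
```

Run on the tray while it lay on the bench, the same fit gives 1.9° of false tilt. Now it gives 2.9° and 1.6°, so the real tilt is about 1° to 1.6°, within the fit's noise. The tool tilts 0.35°, the wrist moments are near zero and the arm is still, so I'll hand in.

```bash
python3 - <<'E'
from h import *
st();print(bot.job_done())
E
```

```text
t 19.57 p [539.  231.9 198.6] yawY -7.8 z [ 0. -0. -1.] F [-0.4 -0.3 -6.1] grip 15.8 j [ 0.   0.3 -0.6  1.6  0.2  1.3 -0.8]
the job is handed in; nothing more can be done
None
```

The job is handed in at 19.6 s. Both rosettes were laid carved face up, one in each bay, and let go. The tray was then gripped by its handle at 45 N and lifted, and it is held there about 14 cm clear of the bench.

**Last checks:**
- **Rosettes:** the last pictures show both lying in their bays.
- **Other things:** the plug, blank, gouge and mallet look to be where they started.
- **Hold:** the arm was still, the grip was steady at about 15.7 mm, the wrist carried about 6 N, and the moments were near zero.

**Disagreement:** a rough fit to the tray's corners in the pictures gave tilts of 2.9° and 1.6°, each uncertain by about 1°. The same fit gave 1.9° and 0° when the tray lay flat on the bench. I took the difference as measurement error because the tool itself tilted only 0.35°. A real tilt of 1° to 1.6° is not ruled out.

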